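# Stack the tea tins on the pull-out tray and slide it home

### The arm

A 7-joint arm with a two-finger parallel gripper is mounted at the origin on the work surface. World frame = base frame: x ahead of the robot, y to its left, z up, the work surface at z = 0. Lengths are in m, angles in rad, forces in N, time in s.
With the tool pointing down it reaches from about 0.425 to 0.875 m from the base axis. Payload 9.9 kg.
Tool frame: the origin (TCP) lies at the very end of the fingers, on their centre line; the grasp point (between the pads) lies 19 mm behind it; x points along the fingers, y is the direction in which the jaws open and shut, and the axes are right-handed (so a half turn about x gives the same grasp; the last joint's range is limited). The gripper opens to 85 mm and grips with 20 to 120 N. Pads are 22 mm wide; open, the fingers measure 114 mm over their backs; the gripper's body (76 mm by 85 mm) begins 54 mm behind the grasp point. The pads swing forward as they close: fully open they stand 13 mm farther back than shut.
Start: joints at [1.048, 0.576, 0.025, 1.437, -0.015, 1.129, -0.057], TCP at [0.287, -0.611, 0.231] pointing down, gripper open.
Joint ranges: [-2.76, 2.76], [-0.34, 2.15], [-1.52, 1.57], [0.19, 2.46], [-1.09, 4.23], [0.17, 1.99], [-2.82, 2.82]. Speed limits (rad/s): [2.22, 2.22, 3.01, 3.01, 3.14, 3.14, 3.14].

### API

Orientations are given as a unit quaternion [x, y, z, w].
In Python, from plant import ctrl gives the robot as it stands. Calls block until the motion is done:
- ctrl.move_pose(position, orientation): joint-space move of the TCP to a pose.
- ctrl.move_l(position, max_speed=0.15, attitude=None, max_force=None): straight line of the TCP; attitude=None keeps the orientation; max_speed is the mean speed in m/s. With max_force (N) it stops when the force on the tool has changed by that much, and returns True; else False.
- ctrl.move_j(angles): joint-space move.
- ctrl.gripper_open() and ctrl.grab(strength=None): open the fingers fully, or close them until they stop; strength is the grip in N (None keeps the last).
- ctrl.wait(seconds).
- ctrl.inverse_kinematics(position, orientation): joint angles nearest the present ones, or None.
- ctrl.get_obs(): the state.
- ctrl.read_camera(name): name is "scene" or "top" or "wrist"; returns the picture (384x512x3 uint8, blue, green, red); there is no depth.
- ctrl.calibration(name): a dict with "mtx" (3x3 intrinsics, pixels), "D" ([k1, k2, p1, p2, k3] as OpenCV has them; the pictures are not rectified), "world_to_cam" (4x4, takes a point from world to camera coordinates); the wrist camera has in their place "tool_from_camera" (4x4, takes a point from camera to tool coordinates, whose origin is the TCP and whose axes are the tool frame's). Camera axes: x right, y up, looking along -z (the intrinsics and any distortion apply to the point x, -y, -z); pixel columns grow to the right and rows downward; lengths in m; the calibration is good to about 2 mm. A picture is of the moment at which its call begins: read the wrist's pose just before it. calibration takes no time and is no camera call.
A pose or a line that the arm cannot do raises ctrl.Unreachable and nothing moves.
- ctrl.job_done(): hands the job in, once; it reports no verdict.
Trained networks look in the newest picture that a camera, given by its name, has taken for a name from the list of things; names that differ only in an ending like _2 or _b are one class to them, and where a whole thing is asked for, a point or a joint stands for the part that bears it (a point fixed in the world has none). Each returns a list of dicts, best first, with "conf" (0 to 1); they miss things now and then, are a little off and sometimes report something else, mostly with a low value. They report only what shows in the picture. A call takes as long as a camera call. They do not tell look-alikes from the thing itself.
- ctrl.find_in(camera, target): "bbox" ([left, top, width, height] in pixels, round what is visible of it).
The state is a dict: "time": time; "q": joint angles; "qd": joint speeds; "joint_torque": joint torques, N m; "ee_pos": TCP position; "tool_rot": TCP orientation; "contact_force": force on the tool from outside, world axes, zero at the start; "moment": the same for the moment, N m; "gripper_width": finger opening in m.
Only numpy, scipy, OpenCV 4.12 (cv2) and the standard library are available. Lean on these libraries where they do the work, as an engineer would, in place of code of your own. Each camera call takes 0.05 s, during which the arm holds its last target.

### The job

Build one square column of the three closed tea tins on the black rubber pad of the pulled-out tray: the long blue tin at the bottom, lying square on the pad with its long sides along the pad's, the yellow one centred squarely on it with its long sides the same way, and the small red one centred squarely on top; set each tin down gently, never letting it drop. Only when the column is complete, slide the tray fully home into the wooden organizer with the column still standing square, and leave every other thing on the counter where it stands.

Things in the scene. Friction and masses are not known exactly. Their poses are not given: they have to be found in the camera images.
- pad (a point): Centre of the top face of the black rubber pad, 70 x 138 mm, 3 mm thick, glued on the floor of the light wooden tray. x points to the tray's back (the way it slides home), y along the pad's long side, z up. Its top is 21 mm above the counter. The pad's centre lies 83 mm from the tray's front panel (48 mm above the counter), 85 mm from its back wall and 77 mm from its sides (44 mm).
- tray_pull (a point): Centre of the front face of the dark wooden bar pull on the tray's front panel; bar 80 mm along y, 16 mm high, 18 mm deep; this point is 34 mm above the counter and 113 mm in front (-x) of the pad's centre. x, y as for the pad. Push here towards +x to close the tray.
- tray (a joint): How far the tray is pulled out, m: 0 = fully home against its stop, 0.15 = out to the end. It slides level and straight along its own x, with about 2 N of friction, and stays where it is left.
- organizer: Fixed low wooden organizer, 200 x 200 mm, with a left, a right and a back wall 12 mm thick and 50 mm high, open at its front (-x) and at the top; the tray slides in and out at its front. Origin: centre of its underside; x points to its back.
- long_tin_mid (a point): Centre (half-way up) of the blue closed tin with steel lid: 62 mm along its x, 130 mm along its y, 70 mm high, about 0.4 kg.
- mid_tin_mid (a point): Centre (half-way up) of the yellow closed tin with steel lid: 62 mm along its x, 98 mm along its y, 64 mm high, about 0.3 kg.
- small_tin_mid (a point): Centre (half-way up) of the small red closed tin with steel lid: 62 x 62 mm, 58 mm high, about 0.2 kg. The ramekin stands only about 12 mm off one of its sides, so that no finger fits there; either pair of faces may be gripped, and it may be turned by quarter turns in the column.
- canister_mid (a point): Centre of the round white canister with a wooden lid, 76 mm across, 140 mm high; not to be disturbed.
- ramekin_mid (a point): Middle of the small blue ceramic ramekin, 52 mm across, 36 mm high, always right beside the red tin; not to be disturbed.
- measuring_cup_mid (a point): Middle of the steel measuring cup, 62 mm across, 55 mm high, with a level handle to 90 mm from the middle along its y; not to be disturbed.
- spoon_rest_mid (a point): Middle of the matte black spoon rest's dish, 84 mm across, 14 mm high, with a tongue to 88 mm from the middle along its -y; not to be disturbed.
- tube_rack_mid (a point): Middle of the wooden rack with five stoppered glass tubes, 50 mm along x, 172 mm along y, 150 mm high; not to be disturbed.
- oil_bottle_mid (a point): Middle of the green oil bottle, 64 mm across, 190 mm high; not to be disturbed.
- pepper_mill_mid (a point): Middle of the dark wooden pepper mill, 56 mm across, 160 mm high; not to be disturbed.
There are look-alikes about, which are no part of the job. Leave any pink or purple look-alike of the part that bears mid_tin_mid alone.

How it is judged:
On the way, in this order (a step that is already met when the one before it is completed fails the run):
1. the blue tin stands square on the black rubber pad, released, the tray still out (x of long_tin_mid in the frame of pad between -0.012 and 0.012 m and y of long_tin_mid in the frame of pad between -0.012 and 0.012 m and z of long_tin_mid in the frame of pad between 0.031 and 0.039 m and angle between the x axis of long_tin_mid and the x axis of pad, either way round below 0.12 rad and angle between long_tin_mid's own z axis and vertical below 0.08 rad and contact force between the fingers and long_tin below 0.1 N and linear speed of long_tin below 0.03 m/s and value of joint tray above 0.05 m), for 0.2 s.
2. the yellow tin stands square on the blue one, released, the tray still out (x of mid_tin_mid in the frame of long_tin_mid between -0.012 and 0.012 m and y of mid_tin_mid in the frame of long_tin_mid between -0.012 and 0.012 m and z of mid_tin_mid in the frame of long_tin_mid between 0.063 and 0.071 m and angle between the x axis of mid_tin_mid and the x axis of long_tin_mid, either way round below 0.12 rad and angle between mid_tin_mid's own z axis and vertical below 0.08 rad and contact force between the fingers and mid_tin below 0.1 N and linear speed of mid_tin below 0.03 m/s and value of joint tray above 0.05 m), for 0.2 s.
3. the red tin stands square on the yellow one, released, the tray still out (all of step 2 and x of long_tin_mid in the frame of pad between -0.012 and 0.012 m and y of long_tin_mid in the frame of pad between -0.012 and 0.012 m and z of long_tin_mid in the frame of pad between 0.031 and 0.039 m and angle between the x axis of long_tin_mid and the x axis of pad, either way round below 0.12 rad and angle between each of long_tin_mid, small_tin_mid's own z axis and vertical below 0.08 rad and contact force between the fingers and long_tin below 0.1 N and linear speed of each of long_tin, small_tin below 0.03 m/s and x of small_tin_mid in the frame of mid_tin_mid between -0.012 and 0.012 m and y of small_tin_mid in the frame of mid_tin_mid between -0.012 and 0.012 m and z of small_tin_mid in the frame of mid_tin_mid between 0.057 and 0.065 m and (angle between the x axis of small_tin_mid and the x axis of mid_tin_mid, either way round below 0.12 rad or angle between the y axis of small_tin_mid and the x axis of mid_tin_mid, either way round below 0.12 rad) and contact force between the fingers and small_tin below 0.1 N), for 0.2 s.
At the end, for the whole second after the job is handed in: Blue tin on the black rubber pad, yellow on blue, red on yellow, each within 12 mm (in x and in y) of the centre of what is below and within 0.12 rad of square (red in any quarter turn), upright, released, at rest; tray home to within 6 mm (x of long_tin_mid in the frame of pad between -0.012 and 0.012 m and y of long_tin_mid in the frame of pad between -0.012 and 0.012 m and z of long_tin_mid in the frame of pad between 0.031 and 0.039 m and angle between the x axis of long_tin_mid and the x axis of pad, either way round below 0.12 rad and angle between each of long_tin_mid, mid_tin_mid, small_tin_mid's own z axis and vertical below 0.08 rad and contact force between the fingers and long_tin below 0.1 N and linear speed of each of long_tin, mid_tin, small_tin below 0.03 m/s and x of mid_tin_mid in the frame of long_tin_mid between -0.012 and 0.012 m and y of mid_tin_mid in the frame of long_tin_mid between -0.012 and 0.012 m and z of mid_tin_mid in the frame of long_tin_mid between 0.063 and 0.071 m and angle between the x axis of mid_tin_mid and the x axis of long_tin_mid, either way round below 0.12 rad and contact force between the fingers and mid_tin below 0.1 N and x of small_tin_mid in the frame of mid_tin_mid between -0.012 and 0.012 m and y of small_tin_mid in the frame of mid_tin_mid between -0.012 and 0.012 m and z of small_tin_mid in the frame of mid_tin_mid between 0.057 and 0.065 m and (angle between the x axis of small_tin_mid and the x axis of mid_tin_mid, either way round below 0.12 rad or angle between the y axis of small_tin_mid and the x axis of mid_tin_mid, either way round below 0.12 rad) and contact force between the fingers and small_tin below 0.1 N and value of joint tray below 0.006 m); the robot touches nothing.
It fails at once if a tin is dropped: out of the fingers it moves faster than 0.5 m/s (a fall of about 13 mm) ((contact force between the fingers and long_tin below 0.1 N and linear speed of long_tin above 0.5 m/s) or (contact force between the fingers and mid_tin below 0.1 N and linear speed of mid_tin above 0.5 m/s) or (contact force between the fingers and small_tin below 0.1 N and linear speed of small_tin above 0.5 m/s)).
It fails at once if a bystander is moved by more than 25 mm (distance of any of canister_mid, ramekin_mid, measuring_cup_mid, spoon_rest_mid, tube_rack_mid, oil_bottle_mid, pepper_mill_mid from where it was at the start of the episode above 0.025 m).
It also fails if it takes over 72 s, if anything falls off the work surface, if the arm or the gripper's body presses on something with over 40 N, if the wrist force passes 120 N, or if a joint passes its speed limit or range.

## Working session

There is one attempt and no reset: what is moved stays moved. The work goes in short steps, each a Python script; the robot and the scene stay as the last script left them, time stands still between calls to the robot, and variables do not carry over. Pictures are saved under pics/ and viewed, and the job is handed in when it is done.

```bash
ls; mkdir -p pics; cat > h.py <<'E'
import numpy as np, cv2
from plant import ctrl
E
python3 - <<'E'
from h import *
for n in ["scene","top"]:
    im=ctrl.read_camera(n); cv2.imwrite(f"pics/{n}0.png",im)
    c=ctrl.calibration(n); print(n,{k:np.round(np.array(v),4).tolist() for k,v in c.items()})
c=ctrl.calibration("wrist");print({k:np.round(np.array(v),4).tolist() for k,v in c.items()})
o=ctrl.get_obs(); print(o)
E
```

```text
pics
scene {'mtx': [[452.0151, 0.0, 261.114], [0.0, 452.0151, 194.9767], [0.0, 0.0, 1.0]], 'D': [-0.0329, 0.0, 0.0, 0.0, 0.0], 'world_to_cam': [[0.3901, 0.9206, 0.0157, -0.2094], [-0.714, 0.2917, 0.6365, 0.2894], [0.5814, -0.2595, 0.7711, -1.9187], [0.0, 0.0, 0.0, 1.0]]}
top {'mtx': [[469.8282, 0.0, 251.6367], [0.0, 469.8282, 188.0726], [0.0, 0.0, 1.0]], 'D': [-0.0427, 0.0, 0.0, 0.0, 0.0], 'world_to_cam': [[-0.0238, -0.9997, -0.0076, 0.014], [0.9801, -0.0248, 0.1967, -0.4675], [-0.1969, -0.0028, 0.9804, -1.8908], [0.0, 0.0, 0.0, 1.0]]}
{'mtx': [[278.8902, 0.0, 251.75], [0.0, 278.8902, 197.2295], [0.0, 0.0, 1.0]], 'D': [-0.0474, 0.0, 0.0, 0.0, 0.0], 'tool_from_camera': [[-0.0009, 0.285, -0.9585, -0.143], [1.0, 0.0001, -0.0009, -0.0009], [-0.0001, -0.9585, -0.285, -0.0718], [0.0, 0.0, 0.0, 1.0]]}
{'time': 0.1, 'q': array([ 1.04819072,  0.5764339 ,  0.02484081,  1.43782043, -0.01500835,
        1.12899279, -0.05650212]), 'qd': array([ 2.09225659e-03,  4.98164823e-04,  2.13078951e-04, -3.13522144e-03,
        6.81906810e-04,  3.75789792e-05,  3.00881013e-04]), 'joint_torque': array([ 5.66653805e-03, -7.67299891e+01,  2.25778028e+00, -2.86602956e+01,
        1.58676237e-02,  8.64736503e-03,  3.21745233e-06]), 'ee_pos': array([ 0.28662162, -0.61068087,  0.2305395 ]), 'tool_rot': array([-0.69001812, -0.15441257,  0.690288  , -0.1534087 ]), 'contact_force': array([ 0.30055903,  0.47857954, -0.37720193]), 'moment': array([-0.01413807,  0.05093809, -0.0547896 ]), 'gripper_width': 0.08539116118852802}
```

View pics/scene0.png

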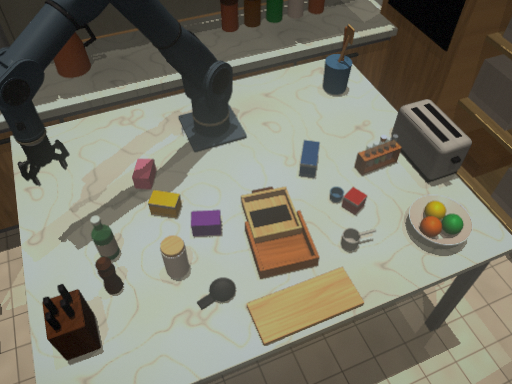

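View pics/top0.png

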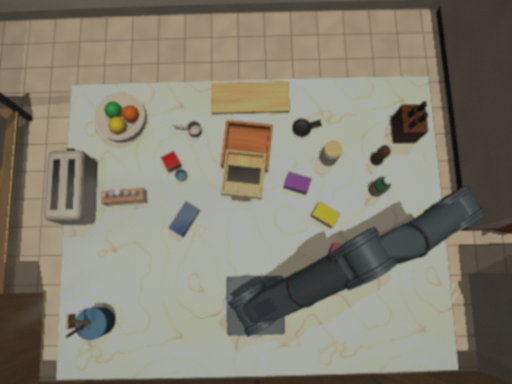

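```bash
cat >> h.py <<'E'
FL=np.diag([1.,-1,-1])
def quat(R):
    from scipy.spatial.transform import Rotation as Ro
    return Ro.from_matrix(R).as_quat()
def cam(name,obs=None):
    c=ctrl.calibration(name); K=np.array(c["mtx"]);D=np.array(c["D"],float)
    if "world_to_cam" in c: W=np.array(c["world_to_cam"])
    else:
        from scipy.spatial.transform import Rotation as Ro
        T=np.eye(4);T[:3,:3]=Ro.from_quat(obs["tool_rot"]).as_matrix();T[:3,3]=obs["ee_pos"]
        W=np.linalg.inv(T@np.array(c["tool_from_camera"]))
    return K,D,W
def proj(C,P):
    K,D,W=C; P=np.atleast_2d(P); p=(P@W[:3,:3].T+W[:3,3])@FL
    return cv2.projectPoints(p.reshape(-1,1,3),np.zeros(3),np.zeros(3),K,D)[0].reshape(-1,2)
def unproj(C,px,z):
    K,D,W=C; px=np.atleast_2d(np.array(px,float))
    u=cv2.undistortPoints(px.reshape(-1,1,2),K,D).reshape(-1,2)
    d=np.c_[u,np.ones(len(u))]@FL@W[:3,:3]; o=-W[:3,:3].T@W[:3,3]
    return o+d*((z-o[2])/d[:,2])[:,None]
def shot(name):
    o=ctrl.get_obs(); im=ctrl.read_camera(name); return im,cam(name,o),o
def blob(im,lo,hi,mn=40):
    m=cv2.inRange(cv2.cvtColor(im,cv2.COLOR_BGR2HSV),lo,hi)
    n,l,s,c=cv2.connectedComponentsWithStats(m)
    return sorted([(s[i,4],c[i],(l==i).astype(np.uint8)) for i in range(1,n) if s[i,4]>mn],key=lambda t:-t[0])
E
python3 - <<'E'
from h import *
im=cv2.imread("pics/top0.png")
cv2.imwrite("pics/top0c.png",cv2.resize(im[70:270,60:460],None,fx=2,fy=2,interpolation=cv2.INTER_CUBIC))
s=cv2.imread("pics/scene0.png")
cv2.imwrite("pics/scene0c.png",cv2.resize(s[130:330,80:480],None,fx=2,fy=2,interpolation=cv2.INTER_CUBIC))
C=cam("top")
for nm,px,z in [("blue",(184,219),.07),("yellow",(325,214),.064),("red",(172,161),.058),("purple",(297,182),.064),("pad",(244,174),.021),("pull",(242,197),.034),("ramekin",(181,174),.03),("cup",(194,129),.05),("canister",(331,150),.14),("rack",(124,195),.13),("spoon",(302,128),.01),("bottle",(379,187),.1),("mill",(380,155),.1)]:
    print(nm,unproj(C,px,z).round(3), end=" ")
    p=unproj(C,px,z)[0]; print(np.hypot(*p[:2]).round(3), proj(cam("scene"),p).round())
E
```

```text
blue [[0.343 0.278 0.07 ]] 0.441 [[308. 151.]]
yellow [[ 0.35  -0.291  0.064]] 0.455 [[165. 196.]]
red [[0.588 0.331 0.058]] 0.675 [[352. 194.]]
purple [[ 0.485 -0.184  0.064]] 0.518 [[206. 215.]]
pad [[0.534 0.033 0.021]] 0.535 [[270. 214.]]
pull [[0.434 0.043 0.034]] 0.436 [[261. 191.]]
ramekin [[0.539 0.297 0.03 ]] 0.615 [[336. 192.]]
cup [[0.728 0.24  0.05 ]] 0.767 [[349. 233.]]
canister [[ 0.596 -0.318  0.14 ]] 0.675 [[174. 241.]]
rack [[0.436 0.507 0.13 ]] 0.669 [[375. 139.]]
spoon [[ 0.734 -0.221  0.01 ]] 0.766 [[221. 288.]]
bottle [[ 0.448 -0.509  0.1  ]] 0.678 [[105. 231.]]
mill [[ 0.581 -0.523  0.1  ]] 0.782 [[109. 265.]]
```

View pics/top0c.png

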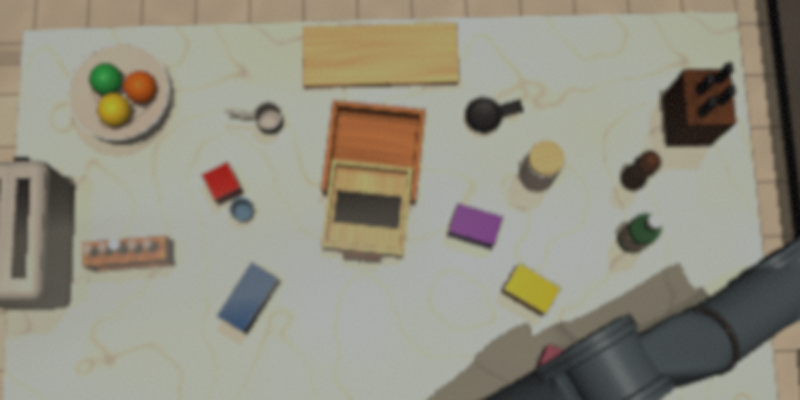

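View pics/scene0c.png

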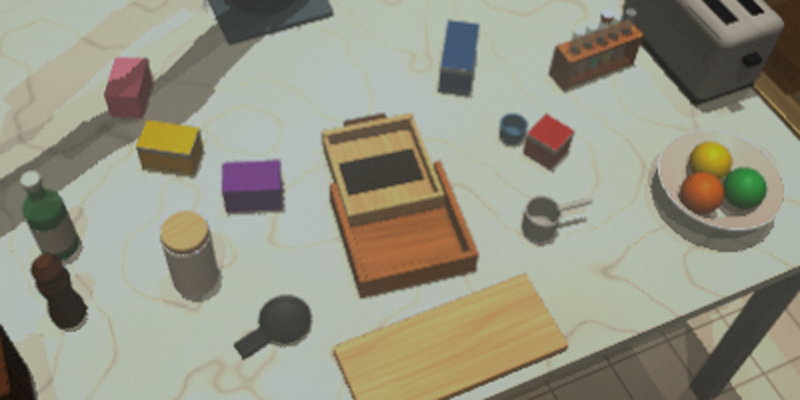

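```bash
cat >> h.py <<'E'
def down(a):
    "tool down, jaws along world angle a"
    c,s=np.cos(a),np.sin(a)
    return quat(np.array([[0,c,s],[0,s,-c],[-1,0,0]]))
def ikopts(p,a,ref=None):
    q0=ctrl.get_obs()["q"] if ref is None else ref; r=[]
    for k in (-1,0,1):
        q=ctrl.inverse_kinematics(p,down(a+k*np.pi))
        if q is not None: r.append((np.abs(np.array(q)-q0).max(),a+k*np.pi,np.array(q)))
    return sorted(r,key=lambda t:t[0])
def T(): return ctrl.get_obs()["time"]
E
python3 - <<'E'
from h import *
o=ctrl.get_obs()
from scipy.spatial.transform import Rotation as Ro
print(Ro.from_quat(o["tool_rot"]).as_matrix().round(3))
for p,a in [((.4,-.28,.33),1.57),((.4,-.28,.33),1.0),((.45,.15,.3),1.57),((.343,.278,.03),0.),((.343,.278,.2),0.),((.343,.278,.03),1.57),((.35,-.291,.03),1.57),((.534,.033,.047),0),((.534,.033,.2),0),((.534,.033,.4),0)]:
    print(p,a,[(r[0].round(2),round(r[1],2),r[2].round(2).tolist()) for r in ikopts(p,a)])
E
```

```text
[[-0.001  0.425 -0.905]
 [ 0.001 -0.905 -0.425]
 [-1.    -0.001  0.   ]]
(0.4, -0.28, 0.33) 1.57 [(np.float64(0.98), -1.57, [0.47, 0.21, 0.06, 1.75, -0.01, 1.18, -1.04]), (np.float64(0.98), 4.71, [0.47, 0.21, 0.06, 1.75, -0.01, 1.18, -1.04]), (np.float64(1.93), 1.57, [1.06, 0.26, -0.71, 1.73, 0.18, 1.21, 1.87])]
(0.4, -0.28, 0.33) 1.0 [(np.float64(1.41), 1.0, [0.96, 0.25, -0.57, 1.74, 0.14, 1.2, 1.35]), (np.float64(1.51), -2.14, [0.35, 0.22, 0.21, 1.75, -0.05, 1.18, -1.57]), (np.float64(1.51), 4.14, [0.35, 0.22, 0.21, 1.75, -0.05, 1.18, -1.57])]
(0.45, 0.15, 0.3) 1.57 [(np.float64(1.1), 1.57, [0.37, 0.34, -1.07, 1.81, 0.33, 1.18, 0.77]), (np.float64(2.09), -1.57, [-0.01, 0.24, -0.52, 1.82, 0.13, 1.11, -2.15]), (np.float64(2.09), 4.71, [-0.01, 0.24, -0.52, 1.82, 0.13, 1.11, -2.15])]
(0.343, 0.278, 0.03) 0.0 [(np.float64(1.3), 3.14, [-0.1, 0.78, -1.08, 2.23, 1.05, 0.8, 1.24]), (np.float64(1.3), -3.14, [-0.1, 0.78, -1.08, 2.23, 1.05, 0.8, 1.24]), (np.float64(1.51), 0.0, [-0.46, 0.59, -0.47, 2.24, 0.64, 0.44, -1.46])]
(0.343, 0.278, 0.2) 0.0 [(np.float64(1.43), 0.0, [0.1, 0.52, -1.29, 2.
[... 667 characters left out ...]
 0.047) 0 [(np.float64(0.99), 0.0, [0.06, 0.62, -0.31, 2.0, 0.34, 0.57, -0.49]), (np.float64(2.73), -3.14, [-0.43, 0.66, 0.44, 2.02, -0.51, 0.57, -2.78]), (np.float64(2.73), 3.14, [-0.43, 0.66, 0.44, 2.02, -0.51, 0.57, -2.78])]
(0.534, 0.033, 0.2) 0 [(np.float64(0.89), 0.0, [0.15, 0.42, -0.43, 1.84, 0.22, 0.92, -0.38]), (np.float64(2.3), -3.14, [-0.87, 0.8, 1.36, 1.87, -0.84, 1.21, -2.36]), (np.float64(2.3), 3.14, [-0.87, 0.8, 1.36, 1.87, -0.84, 1.21, -2.36])]
(0.534, 0.033, 0.4) 0 [(np.float64(0.8), 0.0, [0.25, 0.29, -0.56, 1.49, 0.15, 1.41, -0.31]), (np.float64(2.57), -3.14, [0.65, 0.47, -1.29, 1.48, 0.45, 1.53, 2.52]), (np.float64(2.57), 3.14, [0.65, 0.47, -1.29, 1.48, 0.45, 1.53, 2.52])]
```

```bash
python3 - <<'E'
from h import *
ctrl.move_l([0.29,-0.61,0.33],max_speed=0.3)
q=ctrl.get_obs()["q"].copy(); q[0]=0.6; ctrl.move_j(q); print(T())
r=ikopts((.40,-.30,.33),-1.57); print(r[0][2].round(2))
ctrl.move_j(r[0][2]); print(T(),ctrl.get_obs()["ee_pos"])
im,C,o=shot("wrist"); cv2.imwrite("pics/w1.png",im); np.save("w1.npy",np.r_[o["ee_pos"],o["tool_rot"]])
E
```

```text
1.7167
[ 0.38  0.24  0.22  1.73 -0.06  1.18 -0.96]
2.575 [ 0.4001095  -0.30122344  0.3304285 ]
```

View pics/w1.png

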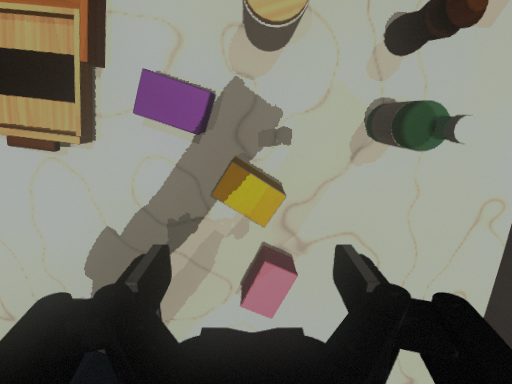

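```bash
python3 - <<'E'
from h import *
q=ctrl.get_obs()["q"].copy(); q[0]-=0.85; ctrl.move_j(q)
r=ikopts((.44,.17,.33),0.0)
for x in r: print(x[0],x[1],x[2].round(2))
ctrl.move_j(r[0][2]); print(T(),ctrl.get_obs()["ee_pos"])
im,C,o=shot("wrist"); cv2.imwrite("pics/w2.png",im); np.save("w2.npy",np.r_[o["ee_pos"],o["tool_rot"]])
E
```

```text
0.49752946690899885 0.0 [-0.51  0.19  0.05  1.79 -0.01  1.17 -0.46]
3.170128008314503 3.141592653589793 [ 0.45  0.39 -1.29  1.76  0.38  1.29  2.22]
3.170128008314504 -3.141592653589793 [ 0.45  0.39 -1.29  1.76  0.38  1.29  2.22]
4.7 [0.44050071 0.16884966 0.33023427]
```

View pics/w2.png

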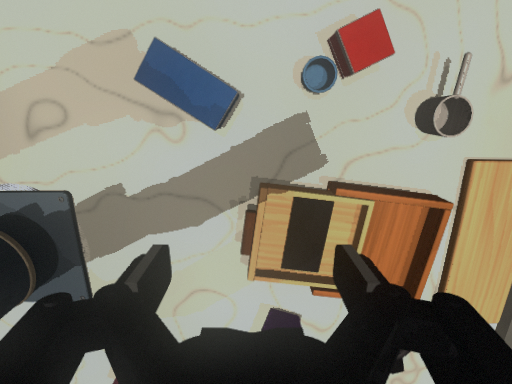

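```bash
cat >> h.py <<'E'
from scipy.optimize import minimize
def boxpts(x,y,t,lx,ly,z0,z1):
    c,s=np.cos(t),np.sin(t)
    return np.array([[x+c*a*lx/2-s*b*ly/2,y+s*a*lx/2+c*b*ly/2,z] for z in (z0,z1) for a,b in ((-1,-1),(1,-1),(1,1),(-1,1))])
def fit(C,mask,x0,lx,ly,z0,z1,S=8,tries=(-.6,-.3,0,.3,.6)):
    ys,xs=np.nonzero(mask); X0,Y0,X1,Y1=xs.min()-15,ys.min()-15,xs.max()+16,ys.max()+16
    M=np.zeros((Y1-Y0,X1-X0),np.uint8)
    yy0,xx0=max(Y0,0),max(X0,0); sub=mask[yy0:min(Y1,384),xx0:min(X1,512)]
    M[yy0-Y0:yy0-Y0+sub.shape[0],xx0-X0:xx0-X0+sub.shape[1]]=sub
    M=cv2.resize(M*255,None,fx=S/2,fy=S/2,interpolation=cv2.INTER_LINEAR)>127
    S2=S/2
    def cost(v):
        p=proj(C,boxpts(v[0],v[1],v[2],lx,ly,z0,z1))
        h=cv2.convexHull((((p-[X0,Y0]+.5)*S2-.5)*16).round().astype(np.int32).reshape(-1,1,2))
        A=np.zeros(M.shape,np.uint8); cv2.fillConvexPoly(A,h,1,shift=4); A=A>0
        return 1-(A&M).sum()/(A|M).sum()
    best=None
    for dt in tries:
        v=np.array(x0,float)+[0,0,dt]
        for sc in (.02,.005):
            r=minimize(cost,v,method="Nelder-Mead",options=dict(initial_simplex=np.array([v,v+[sc,0,0],v+[0,sc,0],v+[0,0,sc*8]]),xatol=1e-5,fatol=1e-5)); v=r.x
        if best is None or r.fun<best.fun: best=r
    return best.x,1-best.fun
def load(n):
    a=np.load(n+".npy"); return cv2.imread(f"pics/{n}.png"),cam("wrist",dict(ee_pos=a[:3],tool_rot=a[3:]))
def draw(im,C,P,col=(255,255,255)):
    h=cv2.convexHull(proj(C,P).astype(np.float32)); cv2.polylines(im,[np.int32(h*16)],True,col,1,cv2.LINE_AA,4)
E
cat > f1.py <<'E'
from h import *
im,C=load("w2"); vis=im.copy()
hsv=cv2.cvtColor(im,cv2.COLOR_BGR2HSV)
for n,p in [("blue",(185,85)),("red",(365,40)),("redside",(345,55)),("pad",(310,230)),("padshadow",(290,260)),("panelin",(300,275))]: print(n,hsv[p[1],p[0]])
im1,C1=load("w1"); h1=cv2.cvtColor(im1,cv2.COLOR_BGR2HSV)
for n,p in [("yellow",(260,200)),("yshadow",(235,180)),("purple",(170,100)),("pink",(268,300))]: print(n,h1[p[1],p[0]])
E
python3 f1.py
```

```text
blue [107 138 118]
red [  1 181 166]
redside [15 43 71]
pad [13 82 50]
padshadow [19 67 53]
panelin [ 15 112  80]
yellow [ 24 202 164]
yshadow [ 19 191 124]
purple [144 124 125]
pink [172  89 166]
```

```bash
python3 - <<'E'
import cv2,numpy as np
a=cv2.imread("pics/w2.png");b=cv2.imread("pics/w1.png")
r=lambda im,x,y,w,h:cv2.resize(im[y:y+h,x:x+w],(400,300),interpolation=cv2.INTER_CUBIC)
cv2.imwrite("pics/c1.png",np.vstack([np.hstack([r(a,125,30,128,96),r(a,290,5,128,96)]),np.hstack([r(a,240,180,128,96),r(b,190,140,128,96)])]))
E
```

```text
(no output)
```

View pics/c1.png

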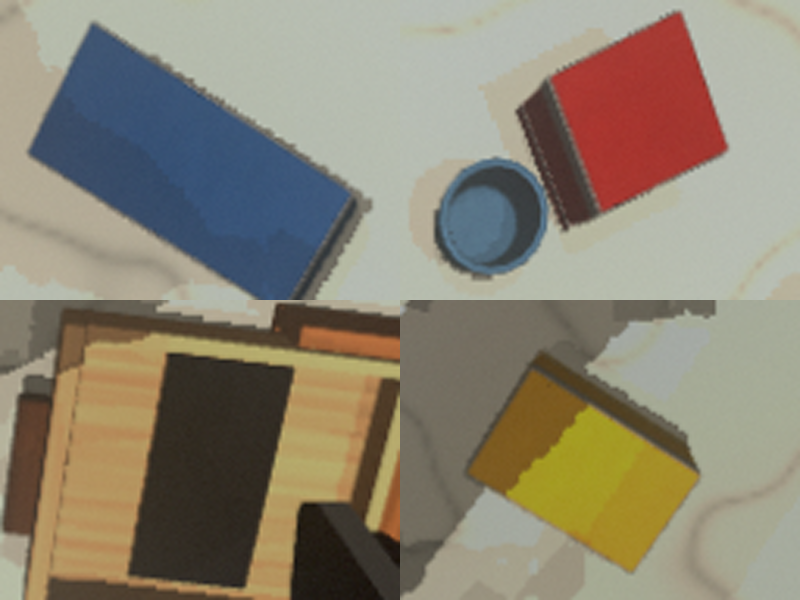

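The enlarged crop shows the blue tin, the red tin with the ramekin beside it, the black pad in the tray, and the yellow tin. Yellow fits mid_tin; its look-alikes are purple at (175,100) and pink at (268,281) in w1. Next I fit the top faces.

```bash
cat > f1.py <<'E'
from h import *
im,C=load("w2"); im1,C1=load("w1"); v2=im.copy(); v1=im1.copy()
def pick(im,lo,hi,px):
    m=cv2.inRange(cv2.cvtColor(cv2.GaussianBlur(im,(3,3),0),cv2.COLOR_BGR2HSV),lo,hi)
    n,l,s,c=cv2.connectedComponentsWithStats(m); k=l[px[1],px[0]]; print("area",s[k]); return (l==k).astype(np.uint8)
res={}
for n,I,CC,V,lo,hi,px,z,lx,ly,t0 in [
 ("blue",im,C,v2,(95,90,70),(120,255,255),(185,85),.07,.062,.130,-.5),
 ("red",im,C,v2,(0,130,105),(10,255,255),(365,40),.058,.062,.062,.3),
 ("yellow",im1,C1,v1,(12,140,85),(35,255,255),(255,195),.064,.062,.098,.0),
 ("pad",im,C,v2,(0,0,0),(40,255,66),(310,230),.021,.070,.138,.0),
 ("purple",im1,C1,v1,(130,60,85),(160,255,255),(170,100),.064,.062,.098,.0),
 ("pink",im1,C1,v1,(160,50,115),(180,255,255),(268,300),.064,.062,.098,.0)]:
    m=pick(I,lo,hi,px); ys,xs=np.nonzero(m)
    p=unproj(CC,(xs.mean(),ys.mean()),z)[0]
    best=fit(CC,m,(p[0],p[1],t0),lx,ly,z,z,tries=(-1.2,-.8,-.4,0,.4,.8,1.2))
    mr=cv2.minAreaRect(unproj(CC,np.c_[xs,ys],z)[:,:2].astype(np.float32)*1000)
    print(n,best[0].round(4),round(best[1],3),"minrect",np.round(mr[0],1),np.round(mr[1],1),round(mr[2],1))
    res[n]=best[0]; draw(V,CC,boxpts(*best[0],lx,ly,z,z))
np.save("res.npy",res)
cv2.imwrite("pics/f2.png",cv2.resize(np.hstack([v2[:290,120:480],v1[50:340,100:340]]),None,fx=1.3,fy=1.3))
E
python3 f1.py
```

```text
area [ 136   39  100   89 4199]
blue [0.3509 0.2804 1.0019] 0.915 minrect [350.1 281.7] [ 58.9 126.3] 57.2
area [ 339   10   55   62 2067]
red [0.5967 0.3384 0.4614] 0.929 minrect [596.3 339. ] [60.  59.5] 26.0
area [ 212  163   73   63 2384]
yellow [ 0.3544 -0.2957 -0.5754] 0.95 minrect [ 354.7 -295.4] [96.1 60.3] 57.4
area [ 282  198   51   73 2646]
pad [ 0.5361  0.0343 -0.136 ] 0.932 minrect [535.7  35.5] [134.9  67.4] 82.5
area [ 133   69   78   64 3117]
purple [ 0.4908 -0.1871 -0.3253] 0.964 minrect [ 490.9 -187.1] [97.5 61.7] 71.3
area [ 240  261   57   57 1793]
pink [ 0.1847 -0.3288  1.127 ] 0.981 minrect [ 184.8 -328.8] [62.3 98.8] 64.7
```

View pics/f2.png

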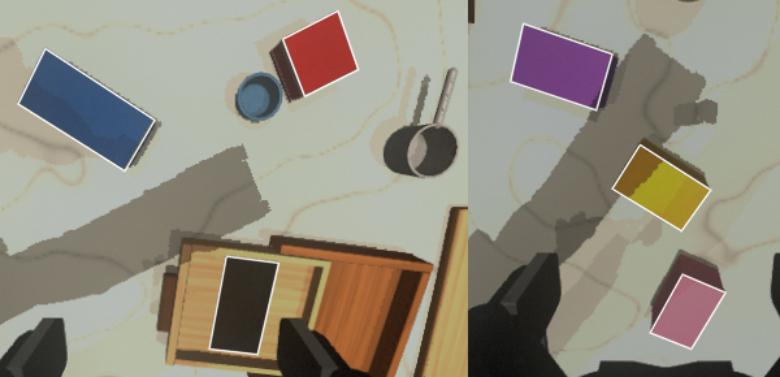

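```bash
cat >> h.py <<'E'
def go(p,a,z):
    "joint move above, picks nearest option near angle a"
    r=ikopts((p[0],p[1],z),a)[0]; ctrl.move_j(r[2]); return r[1]
E
python3 - <<'E'
from h import *
res=np.load("res.npy",allow_pickle=True).item(); b=res["blue"]
for z in (.03,.16,.25): print([(x[0].round(2),x[1].round(2),x[2].round(2)) for x in ikopts((b[0],b[1],z),b[2])])
a=go(b,b[2],.16); print(a,T())
im,C,o=shot("wrist"); cv2.imwrite("pics/w3.png",im)
ctrl.move_l([b[0],b[1],.026],max_speed=.12,max_force=10); print(T(),ctrl.get_obs()["ee_pos"],ctrl.get_obs()["contact_force"])
ctrl.grab(40); o=ctrl.get_obs(); print(o["time"],o["gripper_width"],o["ee_pos"])
im,C,o=shot("wrist"); cv2.imwrite("pics/w4.png",im)
E
```

```text
[(np.float64(0.82), np.float64(1.0), array([-0.71,  0.57, -0.1 ,  2.23,  0.16,  0.35,  0.06])), (np.float64(2.09), np.float64(-2.14), array([-0.93,  0.59,  0.22,  2.24, -0.36,  0.35, -2.54])), (np.float64(2.09), np.float64(4.14), array([-0.93,  0.59,  0.22,  2.24, -0.36,  0.35, -2.54]))]
[(np.float64(0.58), np.float64(1.0), array([-0.65,  0.34, -0.17,  2.1 ,  0.09,  0.71,  0.12])), (np.float64(2.28), np.float64(-2.14), array([-1.  ,  0.35,  0.29,  2.11, -0.16,  0.7 , -2.74])), (np.float64(2.28), np.float64(4.14), array([-1.  ,  0.35,  0.29,  2.11, -0.16,  0.7 , -2.74]))]
[(np.float64(0.62), np.float64(1.0), array([-0.63,  0.23, -0.19,  1.97,  0.05,  0.95,  0.16])), (np.float64(1.69), np.float64(-2.14), array([-1.64,  0.54,  1.37,  2.  , -0.6 ,  1.11, -2.15])), (np.float64(1.69), np.float64(4.14), array([-1.64,  0.54,  1.37,  2.  , -0.6 ,  1.11, -2.15]))]
1.0018775467624097 5.6417
6.9583 [0.35122327 0.28054888 0.02650926] [ 0.03060467 -0.86058975  0.7016226 ]
7.3 0.06175298133726288 [0.35128488 0.28069776 0.02667636]
```

View pics/w4.png

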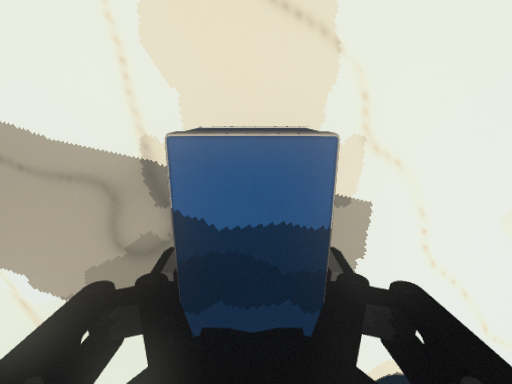

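```bash
python3 - <<'E'
from h import *
o=ctrl.get_obs(); C=cam("wrist",o)
P=unproj(C,[(168,134),(338,134)],.07); print(P.round(4),np.linalg.norm(P[0]-P[1]))
from scipy.spatial.transform import Rotation as Ro
print(((P-o["ee_pos"])@Ro.from_quat(o["tool_rot"]).as_matrix()).round(4))
res=np.load("res.npy",allow_pickle=True).item(); p=res["pad"]
ctrl.move_l([.351,.281,.20],max_speed=.2); print(T())
print([(x[0].round(2),x[1].round(2),x[2].round(2)) for x in ikopts((p[0],p[1],.2),p[2])])
a=go(p,p[2],.2); o=ctrl.get_obs(); print(a,o["time"],o["ee_pos"],o["gripper_width"])
im,C,o=shot("wrist"); cv2.imwrite("pics/w5.png",im); np.save("w5.npy",np.r_[o["ee_pos"],o["tool_rot"]])
E
```

```text
[[0.2787 0.2919 0.07  ]
 [0.3108 0.3422 0.07  ]] 0.05975686752821428
[[-0.0434 -0.0297 -0.0672]
 [-0.0433  0.0301 -0.0672]]
8.3667
[(np.float64(0.36), np.float64(-0.14), array([-0.27,  0.41,  0.17,  1.85, -0.09,  0.89, -0.19])), (np.float64(2.43), np.float64(3.01), array([ 0.22,  0.44, -0.53,  1.83,  0.27,  0.94,  2.57])), (np.float64(2.43), np.float64(-3.28), array([ 0.22,  0.44, -0.53,  1.83,  0.27,  0.94,  2.57]))]
-0.13599841688172154 9.5417 [0.53535778 0.03650591 0.19969792] 0.06186104956851069
```

View pics/w5.png

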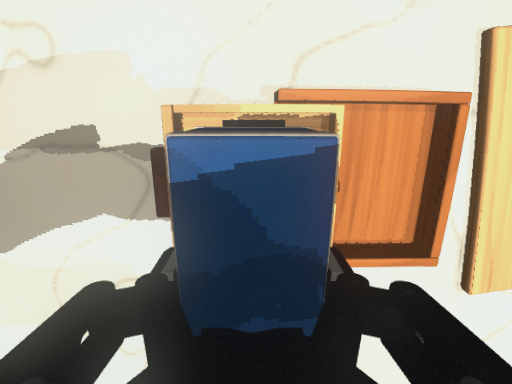

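```bash
python3 - <<'E'
from h import *
res=np.load("res.npy",allow_pickle=True).item(); p=res["pad"]; im,C=load("w5")
draw(im,C,boxpts(*p,.07,.138,.021,.021),(0,255,0))
cv2.imwrite("pics/w5d.png",cv2.resize(im[80:280,140:360],None,fx=3,fy=3,interpolation=cv2.INTER_CUBIC))
E
```

```text
(no output)
```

View pics/w5d.png

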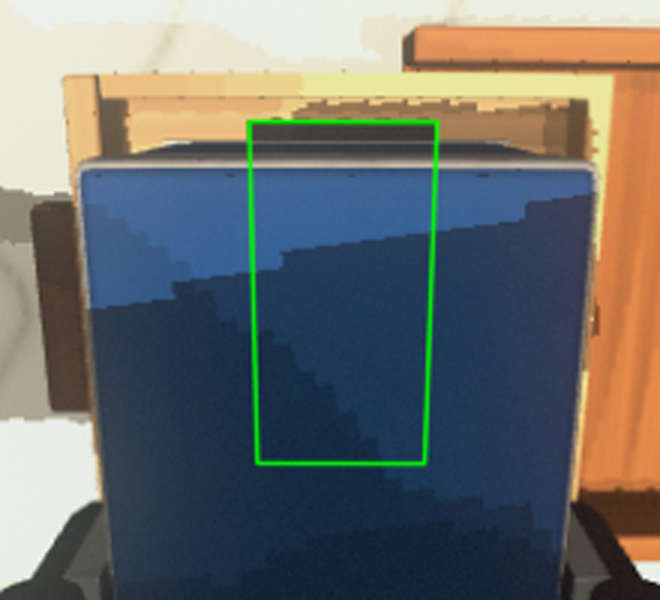

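```bash
python3 - <<'E'
from h import *
res=np.load("res.npy",allow_pickle=True).item(); p=res["pad"]; a=p[2]
t=p[:2]+.0012*np.array([np.sin(a),-np.cos(a)]); np.save("colxy.npy",t)
ctrl.move_l([*t,.075],max_speed=.12,attitude=down(a)); print(T())
h=ctrl.move_l([*t,.043],max_speed=.03,max_force=5); o=ctrl.get_obs(); print(h,o["time"],o["ee_pos"],o["contact_force"])
E
```

```text
10.7833
True 11.625 [0.53613585 0.03304333 0.0476803 ] [ 0.82987655 -0.88079106  3.95393033]
```

```bash
python3 - <<'E'
from h import *
t=np.load("colxy.npy")
ctrl.gripper_open(); print(T())
ctrl.move_l([*t,.20],max_speed=.2); 
im,C,o=shot("wrist"); cv2.imwrite("pics/w6.png",im); np.save("w6.npy",np.r_[o["ee_pos"],o["tool_rot"]]); print(T())
ctrl.move_l([*(t+[-.02,-0.06]),.33],max_speed=.25)
im,C,o=shot("wrist"); cv2.imwrite("pics/w7.png",im); np.save("w7.npy",np.r_[o["ee_pos"],o["tool_rot"]]); print(T())
E
```

```text
11.9917
12.9583
13.7333
```

View pics/w7.png

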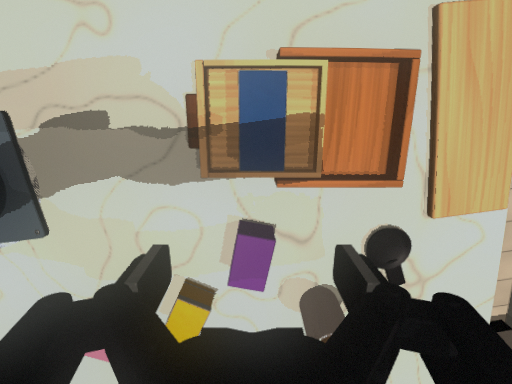

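```bash
cat > f2.py <<'E'
from h import *
im,C=load("w7"); res=np.load("res.npy",allow_pickle=True).item()
m=cv2.inRange(cv2.cvtColor(cv2.GaussianBlur(im,(3,3),0),cv2.COLOR_BGR2HSV),(95,90,25),(125,255,255))
n,l,s,c=cv2.connectedComponentsWithStats(m); k=l[100,262]; m=(l==k).astype(np.uint8); print(s[k])
ys,xs=np.nonzero(m); p=unproj(C,(xs.mean(),ys.mean()),.091)[0]
b=fit(C,m,(p[0],p[1],-.136),.062,.13,.091,.091,tries=(-.1,0,.1)); print(b)
mr=cv2.minAreaRect(unproj(C,np.c_[xs,ys],.091)[:,:2].astype(np.float32)*1000); print(mr)
res["blueP"]=b[0]; np.save("res.npy",res)
d=b[0][:2]-res["pad"][:2]; a=res["pad"][2]; print("in pad frame",(np.array([[np.cos(a),np.sin(a)],[-np.sin(a),np.cos(a)]])@d*1000).round(1))
draw(im,C,boxpts(*b[0],.062,.13,.091,.091)); draw(im,C,boxpts(*res["pad"],.07,.138,.021,.021),(0,255,0))
# tray inner at rim, from pad
c,s=np.cos(a),np.sin(a); P=lambda x,y,z:[res["pad"][0]+c*x-s*y,res["pad"][1]+s*x+c*y,z]
draw(im,C,np.array([P(-.083,-.077,.044),P(-.083,.077,.044),P(.085,.077,.044),P(.085,-.077,.044)]),(0,0,255))
cv2.imwrite("pics/w7d.png",cv2.resize(im[30:210,170:430],None,fx=3,fy=3,interpolation=cv2.INTER_CUBIC))
E
python3 f2.py
```

```text
[ 240   71   46   94 3830]
(array([ 0.53579987,  0.03315031, -0.14708288]), np.float64(0.805875159436679))
((535.8745727539062, 38.10762023925781), (119.02400207519531, 57.99858093261719), 81.65045166015625)
in pad frame [-0.1 -1.2]
```

View pics/w7d.png

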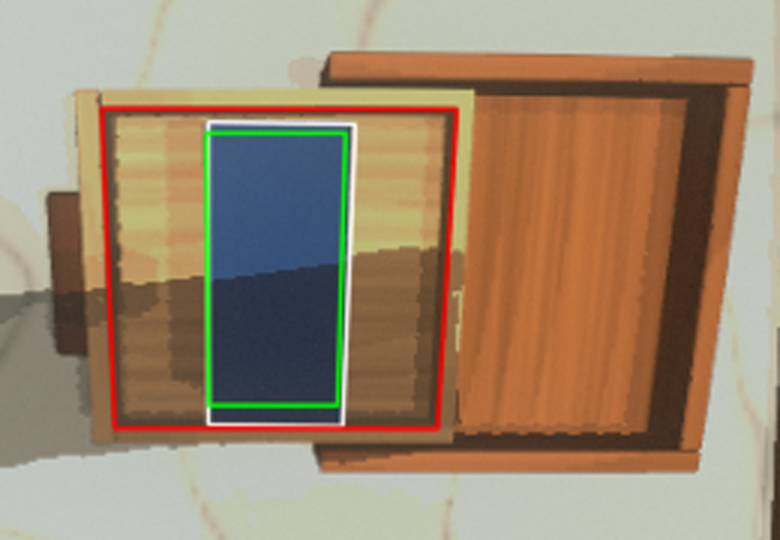

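```bash
python3 - <<'E'
from h import *
res=np.load("res.npy",allow_pickle=True).item(); b=res["yellow"]
a=b[2]
q=ctrl.get_obs()["q"].copy(); q[0]+=0.75; ctrl.move_j(q)
r=ikopts((b[0],b[1],.16),a); print([(x[0].round(2),x[1].round(2),x[2].round(2)) for x in r])
a=go(b,b[2],.16); print(a,T())
im,C,o=shot("wrist"); cv2.imwrite("pics/w8.png",im); np.save("w8.npy",np.r_[o["ee_pos"],o["tool_rot"]])
P=boxpts(*b,.062,.098,.064,.064); draw(im,C,P); cv2.imwrite("pics/w8d.png",im)
E
```

```text
[(np.float64(0.49), np.float64(-0.58), array([ 0.51,  0.36,  0.11,  2.08, -0.06,  0.71,  0.08])), (np.float64(2.52), np.float64(-3.72), array([ 0.08,  0.45,  0.74,  2.09, -0.44,  0.76, -2.62])), (np.float64(2.52), np.float64(2.57), array([ 0.08,  0.45,  0.74,  2.09, -0.44,  0.76, -2.62]))]
-0.5753641628788745 15.9083
```

View pics/w8d.png

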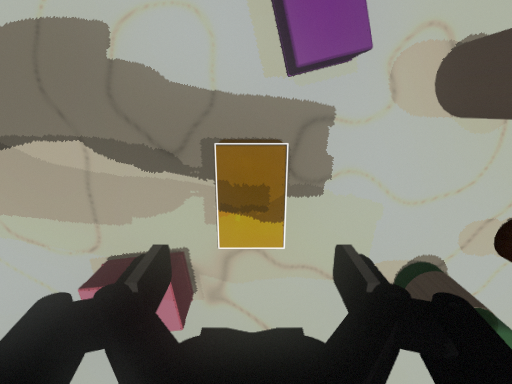

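```bash
python3 - <<'E'
from h import *
res=np.load("res.npy",allow_pickle=True).item(); b=res["yellow"]; p=res["pad"]
ctrl.move_l([b[0],b[1],.024],max_speed=.13,attitude=down(b[2]),max_force=10); print(T(),ctrl.get_obs()["ee_pos"])
ctrl.grab(40); o=ctrl.get_obs(); print(o["time"],o["gripper_width"],o["ee_pos"]); np.save("yz.npy",o["ee_pos"][2])
im,C,o=shot("wrist"); cv2.imwrite("pics/w9.png",im); np.save("w9.npy",np.r_[o["ee_pos"],o["tool_rot"]])
ctrl.move_l([b[0],b[1],.25],max_speed=.22)
r=ikopts((p[0],p[1],.25),p[2]); print(r[0][1],r[0][2].round(2)); ctrl.move_j(r[0][2]); o=ctrl.get_obs(); print(o["time"],o["ee_pos"],o["gripper_width"])
im,C,o=shot("wrist"); cv2.imwrite("pics/w10.png",im); np.save("w10.npy",np.r_[o["ee_pos"],o["tool_rot"]])
E
```

```text
17.1583 [ 0.35469156 -0.29598733  0.02456664]
17.5 0.06135116447909014 [ 0.3546028  -0.29586068  0.02469864]
-0.13599841688172154 [-0.07  0.35 -0.11  1.77  0.04  1.02 -0.34]
20.1333 [0.53586122 0.03228257 0.2499044 ] 0.061489301173148915
```

View pics/w10.png

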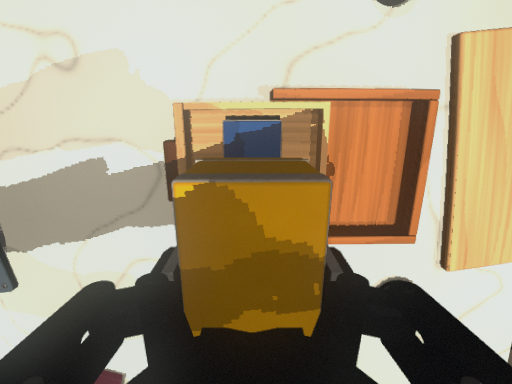

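View pics/w9.png

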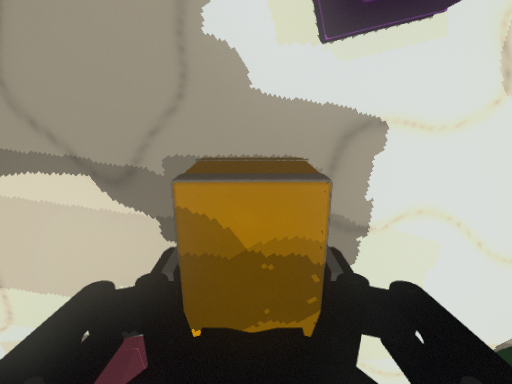

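```bash
python3 - <<'E'
from h import *
from scipy.spatial.transform import Rotation as Ro
def tool(n,px,z):
    a=np.load(n+".npy"); im,C=load(n); P=unproj(C,px,z); return ((P-a[:3])@Ro.from_quat(a[3:]).as_matrix()).round(4), P.round(4)
print("yellow far edge",tool("w9",[(174,180.5),(332,180.5)],.064))
print("yellow w10",tool("w10",[(174,180.5),(331,180.5)],.25+.064-.0247))
print("blue far edge",tool("w10",[(224,117.5),(280.5,117.5)],.091))
im,C=load("w10");res=np.load("res.npy",allow_pickle=True).item()
p=res["pad"]; draw(im,C,boxpts(*p,.062,.13,.091,.091)); t=np.load("colxy.npy"); print(t,p)
cv2.imwrite("pics/w10d.png",cv2.resize(im[80:280,150:370],None,fx=3,fy=3,interpolation=cv2.INTER_CUBIC))
E
```

```text
yellow far edge (array([[-0.0393, -0.0308, -0.0487],
       [-0.0393,  0.0297, -0.0486]]), array([[ 0.3552, -0.2383,  0.064 ],
       [ 0.4059, -0.2712,  0.064 ]]))
yellow w10 (array([[-0.0394, -0.0308, -0.0487],
       [-0.0395,  0.0292, -0.0487]]), array([[0.5121, 0.0848, 0.2893],
       [0.5715, 0.0765, 0.2893]]))
blue far edge (array([[ 0.1588, -0.0299, -0.0698],
       [ 0.1588,  0.0291, -0.0698]]), array([[0.5158, 0.1054, 0.091 ],
       [0.5743, 0.0972, 0.091 ]]))
[0.53591304 0.03313384] [ 0.53607573  0.03432276 -0.13599842]
```

View pics/w10d.png

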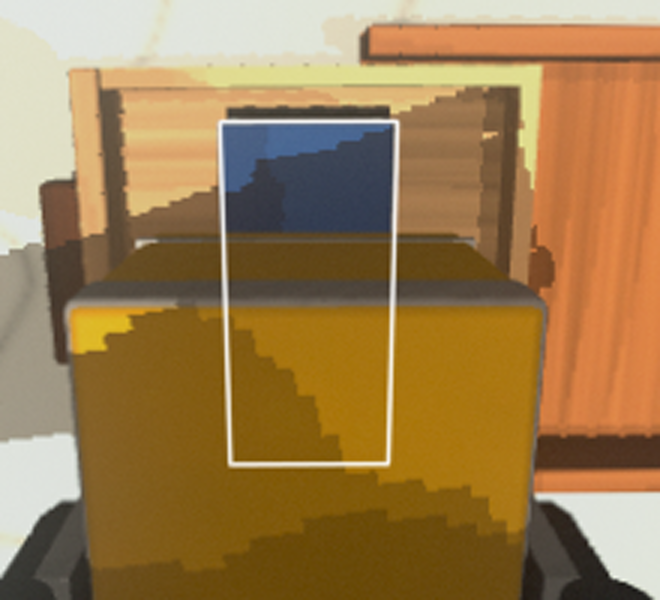

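```bash
python3 - <<'E'
from h import *
res=np.load("res.npy",allow_pickle=True).item(); p=res["pad"]; a=p[2]; t=p[:2]
ctrl.move_l([*t,.135],max_speed=.12,attitude=down(a)); print(T())
h=ctrl.move_l([*t,.1117],max_speed=.03,max_force=5); o=ctrl.get_obs(); print(h,o["time"],o["ee_pos"],o["contact_force"])
if h and abs(o["ee_pos"][2]-.1157)<.003:
    ctrl.gripper_open(); print(T())
    ctrl.move_l([*t,.24],max_speed=.2)
    ctrl.move_l([*(t+[-.02,-0.05]),.36],max_speed=.25)
    im,C,o=shot("wrist"); cv2.imwrite("pics/w11.png",im); np.save("w11.npy",np.r_[o["ee_pos"],o["tool_rot"]]); print(T())
E
```

```text
21.2917
True 21.9167 [0.53654173 0.03419572 0.11573155] [ 2.30449454 -0.23312783  4.47339212]
22.2833
23.7833
```

View pics/w11.png

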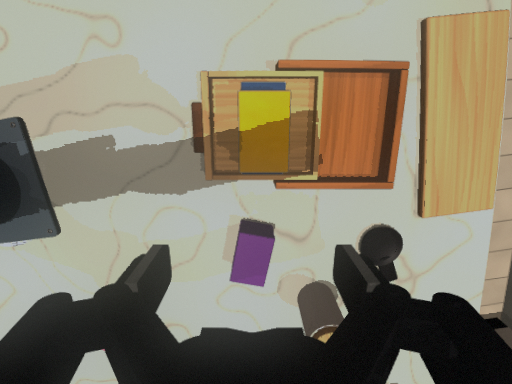

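```bash
cat > f3.py <<'E'
from h import *
im,C=load("w11"); res=np.load("res.npy",allow_pickle=True).item(); p=res["pad"];a=p[2]
m=cv2.inRange(cv2.cvtColor(cv2.GaussianBlur(im,(3,3),0),cv2.COLOR_BGR2HSV),(20,170,85),(35,255,255))
n,l,s,c=cv2.connectedComponentsWithStats(m); k=l[115,265]; m=(l==k).astype(np.uint8); print(s[k])
ys,xs=np.nonzero(m); q=unproj(C,(xs.mean(),ys.mean()),.155)[0]
b=fit(C,m,(q[0],q[1],-.136),.062,.098,.155,.155,tries=(-.1,0,.1)); print(b)
R=np.array([[np.cos(a),np.sin(a)],[-np.sin(a),np.cos(a)]]); print((R@(b[0][:2]-p[:2])*1000).round(1))
draw(im,C,boxpts(*p,.062,.098,.155,.155)); draw(im,C,boxpts(*p,.062,.13,.091,.091),(0,0,255))
cv2.imwrite("pics/w11d.png",cv2.resize(im[55:205,190:340],None,fx=4,fy=4,interpolation=cv2.INTER_CUBIC))
E
python3 f3.py
```

```text
[ 239   92   51   65 2879]
(array([ 0.53933576,  0.05985765, -0.14845499]), np.float64(0.7255742774704691))
[-0.2 25.7]
```

View pics/w11d.png

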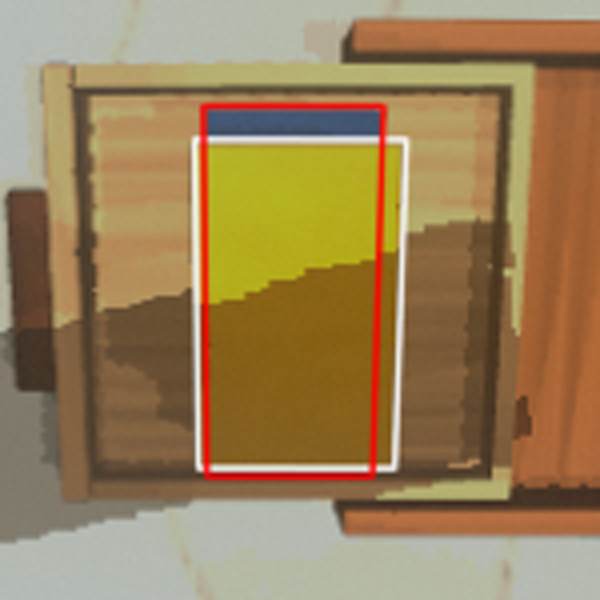

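```bash
python3 - <<'E'
from h import *
res=np.load("res.npy",allow_pickle=True).item(); b=res["red"]
r=ikopts((b[0],b[1],.2),b[2]+np.pi/2); print([(x[0].round(2),x[1].round(2),x[2].round(2)) for x in r])
ctrl.move_j(r[0][2]); print(T())
im,C,o=shot("wrist"); cv2.imwrite("pics/w12.png",im); np.save("w12.npy",np.r_[o["ee_pos"],o["tool_rot"]])
m=cv2.inRange(cv2.cvtColor(cv2.GaussianBlur(im,(3,3),0),cv2.COLOR_BGR2HSV),(0,130,105),(10,255,255))
n,l,s,c=cv2.connectedComponentsWithStats(m); k=1+np.argmax(s[1:,4]); m=(l==k).astype(np.uint8); print(s[k])
f=fit(C,m,b,.062,.062,.058,.058,tries=(-.1,0,.1)); print(b,f); res["red2"]=f[0]; np.save("res.npy",res)
draw(im,C,boxpts(*f[0],.062,.062,.058,.058)); cv2.imwrite("pics/w12d.png",im)
E
```

```text
[(np.float64(1.36), np.float64(2.03), array([-0.26,  0.66, -0.58,  1.43,  0.38,  1.16,  1.13])), (np.float64(1.49), np.float64(-1.11), array([-0.56,  0.62, -0.03,  1.45,  0.02,  1.08, -1.71])), (np.float64(1.49), np.float64(5.17), array([-0.56,  0.62, -0.03,  1.45,  0.02,  1.08, -1.71]))]
25.2583
[260 159  23  32 489]
[0.59669258 0.33842043 0.46138494] (array([0.597736  , 0.33882082, 0.45270781]), np.float64(0.2764968785471056))
```

View pics/w12d.png

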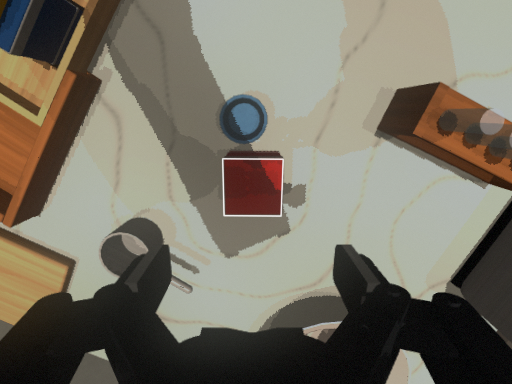

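```bash
python3 - <<'E'
from h import *
from scipy.spatial.transform import Rotation as Ro
res=np.load("res.npy",allow_pickle=True).item(); b=res["red"]; p=res["pad"]
a=b[2]+np.pi/2
ctrl.move_l([b[0],b[1],.020],max_speed=.15,attitude=down(a),max_force=10); print(T(),ctrl.get_obs()["ee_pos"])
ctrl.grab(35); o=ctrl.get_obs(); print(o["time"],o["gripper_width"],o["ee_pos"]); np.save("rz.npy",o["ee_pos"][2])
im,C,o=shot("wrist"); cv2.imwrite("pics/w13.png",im); np.save("w13.npy",np.r_[o["ee_pos"],o["tool_rot"]])
ctrl.move_l([b[0],b[1],.32],max_speed=.25)
for s in (p[2]+np.pi/2,p[2]+np.pi):
  print([(x[0].round(2),x[1].round(2),x[2].round(2)) for x in ikopts((p[0],p[1],.32),s)])
E
```

```text
26.6583 [0.59721689 0.3388661  0.02102977]
27.0 0.061541408927437466 [0.59707851 0.33877161 0.02093135]
[(np.float64(0.48), np.float64(1.43), array([ 0.21,  0.33, -0.51,  1.65,  0.17,  1.21,  1.1 ])), (np.float64(2.34), np.float64(4.58), array([-0.91,  0.62,  1.36,  1.68, -0.62,  1.36, -1.15])), (np.float64(2.34), np.float64(-1.71), array([-0.91,  0.62,  1.36,  1.68, -0.62,  1.36, -1.15]))]
[(np.float64(1.33), np.float64(3.01), array([ 0.45,  0.39, -0.87,  1.64,  0.31,  1.26,  2.52])), (np.float64(1.51), np.float64(6.15), array([-0.07,  0.3 , -0.11,  1.65,  0.03,  1.19, -0.32])), (np.float64(1.51), np.float64(-0.14), array([-0.07,  0.3 , -0.11,  1.65,  0.03,  1.19, -0.32]))]
```

View pics/w13.png

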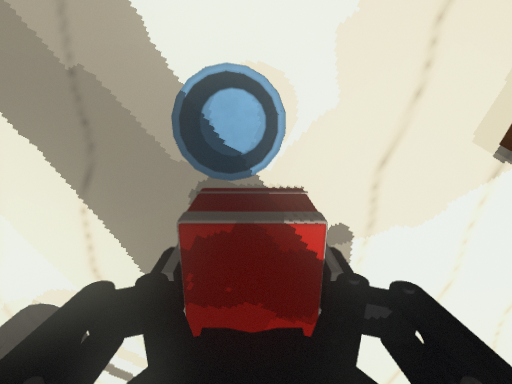

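```bash
python3 - <<'E'
from h import *
from scipy.spatial.transform import Rotation as Ro
a=np.load("w13.npy"); im,C=load("w13"); P=unproj(C,[(180,221),(328,221),(180,213),(328,213)],.058); print(((P-a[:3])@Ro.from_quat(a[3:]).as_matrix()).round(4))
res=np.load("res.npy",allow_pickle=True).item(); p=res["pad"]
ctrl.move_j(ikopts((p[0],p[1],.32),p[2]+np.pi/2)[0][2]); o=ctrl.get_obs(); print(o["time"],o["ee_pos"],o["gripper_width"])
im,C,o=shot("wrist"); cv2.imwrite("pics/w14.png",im); np.save("w14.npy",np.r_[o["ee_pos"],o["tool_rot"]])
draw(im,C,boxpts(*p,.062,.098,.155,.155)); draw(im,C,boxpts(*p,.062,.13,.091,.091),(0,0,255));cv2.imwrite("pics/w14d.png",im)
E
```

```text
[[-0.0371 -0.0285 -0.0317]
 [-0.0371  0.0319 -0.0317]
 [-0.0371 -0.0282 -0.0352]
 [-0.0371  0.0316 -0.0352]]
29.5833 [0.53651157 0.03600228 0.32007102] 0.06152486162747925
```

View pics/w14d.png

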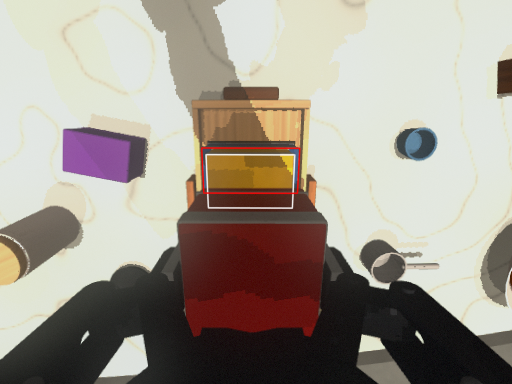

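```bash
python3 - <<'E'
from h import *
res=np.load("res.npy",allow_pickle=True).item(); p=res["pad"]; a=p[2]+np.pi/2; t=p[:2]
ctrl.move_l([*t,.195],max_speed=.15,attitude=down(a)); print(T())
h=ctrl.move_l([*t,.1719],max_speed=.03,max_force=5); o=ctrl.get_obs(); print(h,o["time"],o["ee_pos"],o["contact_force"])
if h and abs(o["ee_pos"][2]-.1759)<.003:
    ctrl.gripper_open(); print(T())
    ctrl.move_l([*t,.30],max_speed=.2)
    ctrl.move_l([*(t+[-.04,0]),.40],max_speed=.25)
    im,C,o=shot("wrist"); cv2.imwrite("pics/w15.png",im); np.save("w15.npy",np.r_[o["ee_pos"],o["tool_rot"]]); print(T(),o["q"].round(2))
    draw(im,C,boxpts(*p,.062,.062,.213,.213)); draw(im,C,boxpts(*p,.062,.098,.155,.155),(0,255,0)); draw(im,C,boxpts(*p,.062,.13,.091,.091),(0,0,255)); cv2.imwrite("pics/w15d.png",im)
    s,C,_=shot("scene"); cv2.imwrite("pics/s15.png",s)
E
```

```text
30.6167
True 31.2417 [0.53665167 0.03414252 0.17581506] [ 0.96859935 -1.06545634  4.5335466 ]
31.6083
33.0167 [ 0.24  0.22 -0.52  1.58  0.11  1.38  1.14]
```

View pics/w15d.png

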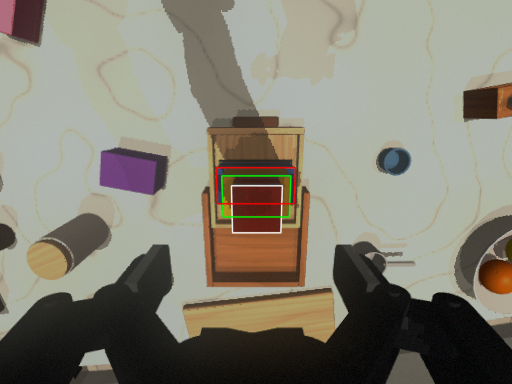

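```bash
python3 - <<'E'
import cv2
s=cv2.imread("pics/s15.png"); cv2.imwrite("pics/s15c.png",cv2.resize(s[80:280,130:397],None,fx=3,fy=3,interpolation=cv2.INTER_CUBIC))
E
```

```text
(no output)
```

View pics/s15c.png

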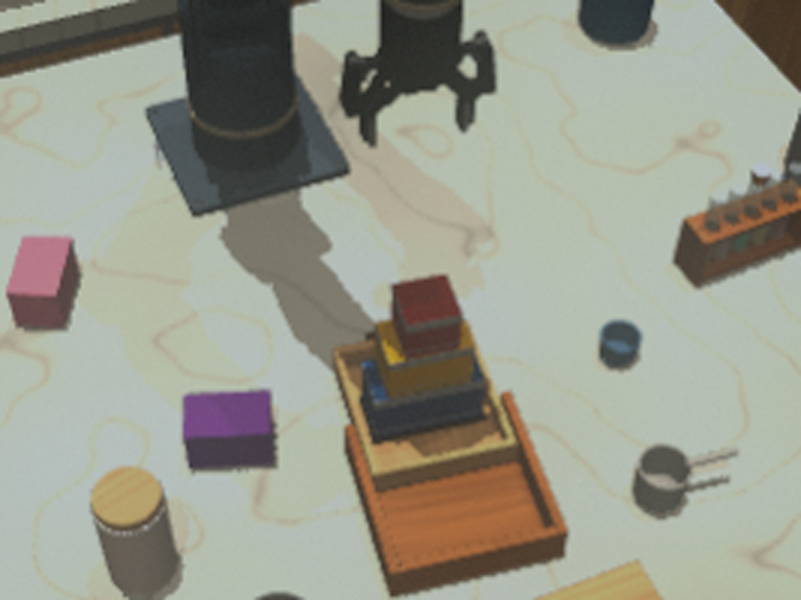

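```bash
cat >> h.py <<'E'
def tilt(a,phi,flip):
    "tool x = forward-down in tray frame (x at angle a), jaws along tray y"
    c,s=np.cos(a),np.sin(a); X=np.array([c,s,0]);Y=np.array([-s,c,0])*flip
    tx=np.sin(phi)*X+np.array([0,0,-np.cos(phi)]); return quat(np.c_[tx,Y,np.cross(tx,Y)])
E
python3 - <<'E'
from h import *
res=np.load("res.npy",allow_pickle=True).item(); p=res["pad"]; a=p[2]; X=np.array([np.cos(a),np.sin(a)])
pull=p[:2]-.113*X; print("pull",pull)
for flip in (1,-1):
  for phi in np.radians([-40,-30,-20,-10,0,10,20,30,40,50,60]):
    out=[]
    for d in (-.05,-.035,-.02,.0,.05,.135):
      for z in (.025,.10):
        q=ctrl.inverse_kinematics([*(pull+d*X),z],tilt(a,phi,flip)); out.append("." if q is None else "Y")
    print(flip,np.degrees(phi).round(),"".join(out))
E
```

```text
pull [0.42411912 0.04964325]
1 -40.0 YYYYYYYYYYYY
1 -30.0 YYYYYYYYYYYY
1 -20.0 YYYYYYYYYYYY
1 -10.0 YYYYYYYYYYYY
1 0.0 YYYYYYYYYYYY
1 10.0 ...Y.YYYYYYY
1 20.0 .........YYY
1 30.0 ..........YY
1 40.0 ............
1 50.0 ............
1 60.0 ............
-1 -40.0 YYYYYYYYYYYY
-1 -30.0 YYYYYYYYYYYY
-1 -20.0 YYYYYYYYYYYY
-1 -10.0 YYYYYYYYYYYY
-1 0.0 YYYYYYYYYYYY
-1 10.0 ...Y.YYY.YYY
-1 20.0 .........YYY
-1 30.0 ..........YY
-1 40.0 ............
-1 50.0 ............
-1 60.0 ............
```

```bash
python3 - <<'E'
from h import *
res=np.load("res.npy",allow_pickle=True).item(); p=res["pad"]; a=p[2]; X=np.array([np.cos(a),np.sin(a)])
pull=p[:2]-.113*X; Q=tilt(a,0,1)
ctrl.grab(20); print(T(),ctrl.get_obs()["gripper_width"])
q=ctrl.inverse_kinematics([*(pull-.04*X),.25],Q); print(np.round(q,2)); ctrl.move_j(q); print(T())
ctrl.move_l([*(pull-.04*X),.024],max_speed=.15,attitude=Q,max_force=8); o=ctrl.get_obs(); print(T(),o["ee_pos"],o["contact_force"],o["q"].round(2))
im,C,o=shot("wrist"); cv2.imwrite("pics/w16.png",im); s,C,_=shot("scene"); cv2.imwrite("pics/s16.png",cv2.resize(s[80:280,130:397],None,fx=3,fy=3,interpolation=cv2.INTER_CUBIC))
E
```

```text
33.8333 3.9484527163494366e-05
[ 0.23  0.15 -0.57  2.08  0.1   0.93  1.04]
34.6083
36.2667 [0.38479721 0.05508503 0.02438334] [-0.23704409  0.15609204  0.05671974] [-0.08  0.55 -0.26  2.38  0.55  0.26  0.6 ]
```

View pics/s16.png

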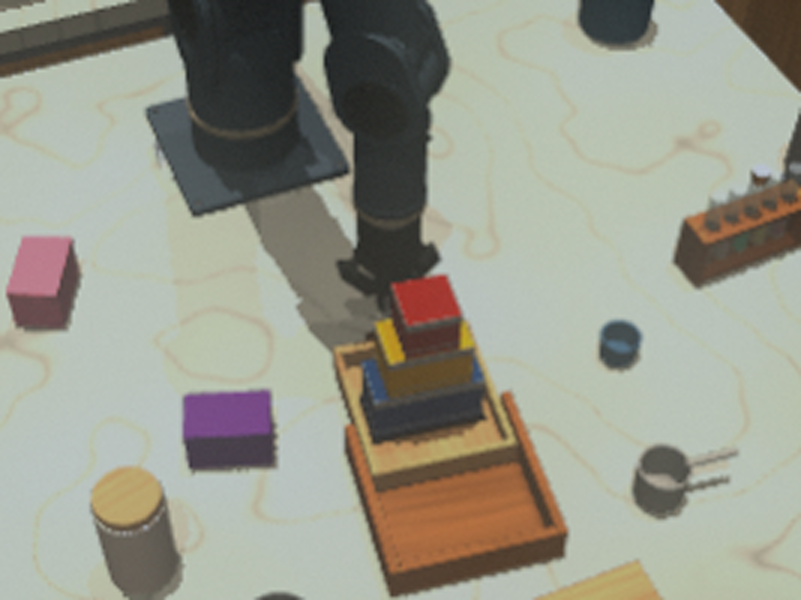

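View pics/w16.png

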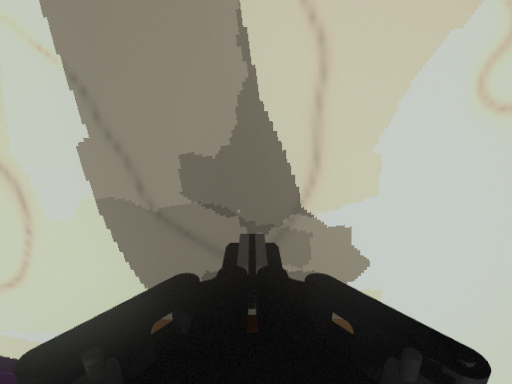

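```bash
python3 - <<'E'
from h import *
res=np.load("res.npy",allow_pickle=True).item(); p=res["pad"]; a=p[2]; X=np.array([np.cos(a),np.sin(a)])
pull=p[:2]-.113*X
D=lambda: round(float((ctrl.get_obs()["ee_pos"][:2]-pull)@X),4)
h=ctrl.move_l([*(pull-.004*X),.024],max_speed=.03,max_force=2.5); o=ctrl.get_obs(); print(h,T(),D(),o["contact_force"].round(2))
h=ctrl.move_l([*(pull+.07*X),.024],max_speed=.045,max_force=12); o=ctrl.get_obs(); print(h,T(),D(),o["contact_force"].round(2))
s,C,_=shot("scene"); cv2.imwrite("pics/s17.png",cv2.resize(s[80:280,130:397],None,fx=3,fy=3,interpolation=cv2.INTER_CUBIC))
E
```

```text
False 37.7167 -0.0042 [-1.21  0.33 -0.86]
False 39.5083 0.0701 [-0.39 -0.44  0.21]
```

View pics/s17.png

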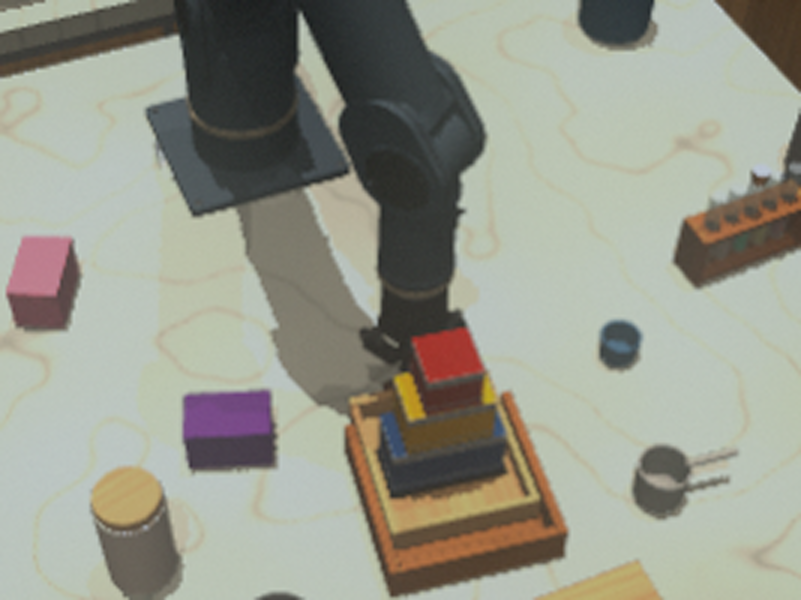

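Halfway in, with the column standing square. I continue to the stop.

```bash
python3 - <<'E'
from h import *
res=np.load("res.npy",allow_pickle=True).item(); p=res["pad"]; a=p[2]; X=np.array([np.cos(a),np.sin(a)])
pull=p[:2]-.113*X
D=lambda: round(float((ctrl.get_obs()["ee_pos"][:2]-pull)@X),4)
h=ctrl.move_l([*(pull+.10*X),.024],max_speed=.03,max_force=8); o=ctrl.get_obs(); print(h,T(),D(),o["contact_force"].round(2))
if not h: h=ctrl.move_l([*(pull+.155*X),.024],max_speed=.025,max_force=8); o=ctrl.get_obs(); print(h,T(),D(),o["contact_force"].round(2))
s,C,_=shot("scene"); cv2.imwrite("pics/s18.png",cv2.resize(s[80:280,130:397],None,fx=3,fy=3,interpolation=cv2.INTER_CUBIC))
E
```

```text
False 40.7083 0.1002 [-0.96 -0.03 -0.03]
True 41.3333 0.1039 [-0.32 -0.17  1.07]
```

View pics/s18.png

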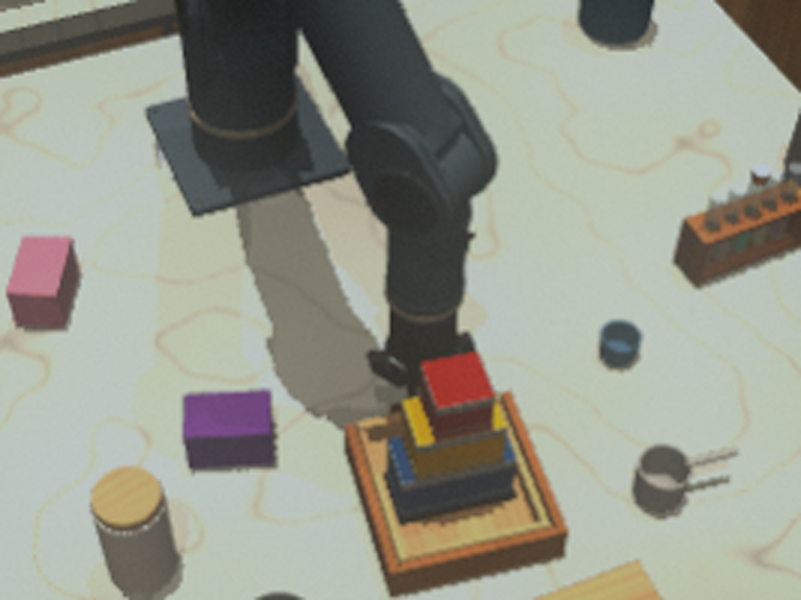

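```bash
python3 - <<'E'
from h import *
res=np.load("res.npy",allow_pickle=True).item(); p=res["pad"]; a=p[2]; X=np.array([np.cos(a),np.sin(a)])
pull=p[:2]-.113*X
D=lambda: round(float((ctrl.get_obs()["ee_pos"][:2]-pull)@X),4)
print(D())
h=ctrl.move_l([*(pull+.120*X),.024],max_speed=.02,max_force=14); o=ctrl.get_obs(); print(h,T(),D(),o["contact_force"].round(2))
ctrl.wait(.1); o=ctrl.get_obs(); print(D(),o["contact_force"].round(2))
h=ctrl.move_l([*(pull+.05*X),.024],max_speed=.08)
ctrl.move_l([*(pull+.05*X),.32],max_speed=.2)
ctrl.move_l([*(pull+.10*X),.40],max_speed=.2)
im,C,o=shot("wrist"); cv2.imwrite("pics/w19.png",im); np.save("w19.npy",np.r_[o["ee_pos"],o["tool_rot"]]); print(T())
s,C,_=shot("scene"); cv2.imwrite("pics/s19.png",cv2.resize(s[80:280,130:397],None,fx=3,fy=3,interpolation=cv2.INTER_CUBIC))
E
```

```text
0.1038
True 41.75 0.1039 [ 0.12 -0.13  0.08]
0.1038 [-0.7   0.64  0.  ]
44.975
```

View pics/w19.png

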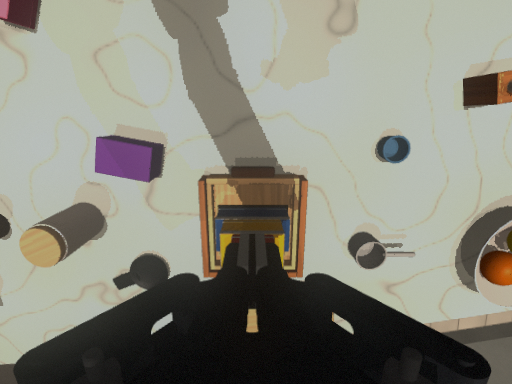

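View pics/s19.png

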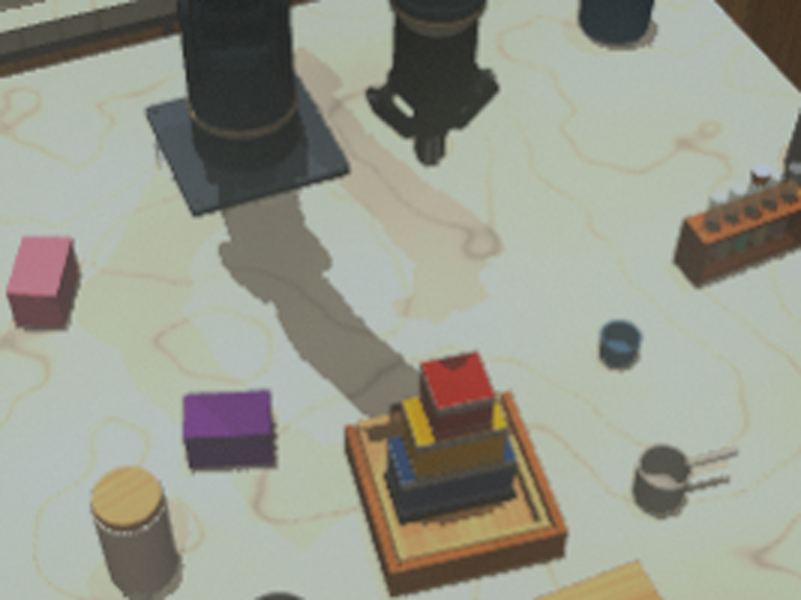

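```bash
python3 - <<'E'
from h import *
res=np.load("res.npy",allow_pickle=True).item(); p=res["pad"].copy(); a=p[2]; X=np.array([np.cos(a),np.sin(a)])
def crop(im,C,p,x,y,w,h,f):
    for (ly,z0,z1,c) in [(.13,.021,.091,(0,0,255)),(.098,.091,.155,(0,255,0)),(.062,.155,.213,(255,255,255))]: 
        draw(im,C,boxpts(*p,.062,ly,z1,z1),c)
    return cv2.resize(im[y:y+h,x:x+w],None,fx=f,fy=f,interpolation=cv2.INTER_CUBIC)
d=.115; p[:2]+=d*X
sm=cv2.imread("pics/s19.png"); s=np.zeros((384,512,3),np.uint8); s[80:280,130:397]=cv2.resize(sm,(267,200),interpolation=cv2.INTER_AREA)
w,Cw=load("w19")
A=crop(s,cam("scene"),p,235,185,100,100,4); B=crop(w,Cw,p,190,160,130,125,3.2)
B=cv2.resize(B,(400,400)); cv2.imwrite("pics/fin.png",np.hstack([A,B]))
E
```

```text
(no output)
```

View pics/fin.png

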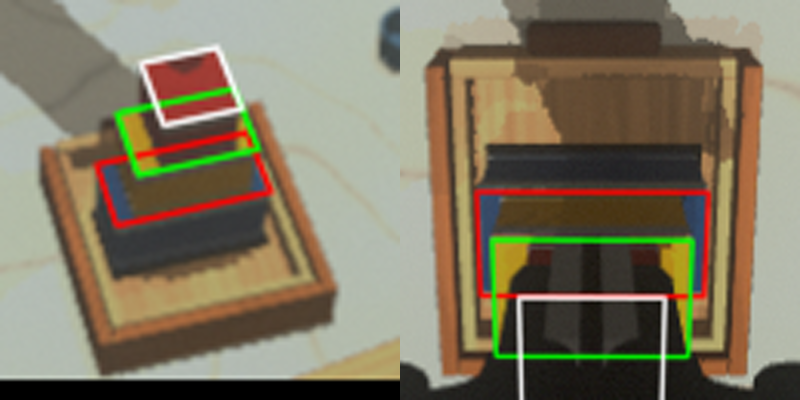

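```bash
python3 - <<'E'
from h import *
print(ctrl.get_obs()["contact_force"]); ctrl.job_done(); print(T())
E
```

```text
[-0.09236062 -0.46871175 -0.48463734]
the job is handed in; nothing more can be done
the job is handed in; nothing more can be done
```

I built the column of blue, yellow and red tins on the black pad, slid the tray home, and handed the job in at about 45 s of the 72 s limit. `job_done` gives no verdict, so success is not confirmed.

- **Placing:** I set each tin down under a 5 N contact stop. All three contact heights (47.7, 115.7 and 175.8 mm) came within 0.1 mm of what the tin sizes predict.
- **Column:** After the slide, the model outlines drawn over the scene and wrist pictures matched the tin tops to a few millimetres, and the column stood square.
- **Tray:** The front looks flush with the organizer, and the arm met a firm stop twice at the same place. The pads never touched the organizer's back wall on camera, so "fully home" rests on those two signs.
- **Other things on the counter:** The ramekin, measuring cup, canister, tube rack and the purple and pink look-alikes stand where they were in the last pictures. I did not re-measure the bottle, pepper mill or spoon rest. The robot ended clear of everything.
- **Checks that failed:**
  - Two colour fits were unusable because shadow hid part of the tin: yellow after placing (it read 26 mm off) and red just before I gripped it. I judged both by overlaying the expected outline instead; yellow agreed to about 2 mm and red matched well.
  - The slow approach to the tray pull did not trigger its 2.5 N contact stop, so the push went on by position.

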